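# Right the tipped bottle and hold the chest lid on its balance point

### The arm

A 6-joint arm with a two-finger parallel gripper is mounted at the origin on the work surface. World frame = base frame: x ahead of the robot, y to its left, z up, the work surface at z = 0. Lengths are in m, angles in rad, forces in N, time in s.
With the tool pointing down it reaches from about 0.35 to 0.875 m from the base axis. Payload 15.5 kg.
Tool frame: the origin (TCP) lies at the very end of the fingers, on their centre line; the grasp point (between the pads) lies 19 mm behind it (grasp_offset is the distance from the TCP to the grasp point, in m); z points along the fingers, y is the direction in which the jaws open and shut (so a half turn about z gives the same grasp; the last joint's range is limited). The gripper opens to 85 mm and grips with 20 to 120 N. Pads are 22 mm wide; open, the fingers measure 114 mm over their backs; the gripper's body (76 mm by 85 mm) begins 54 mm behind the grasp point. The pads swing forward as they close: fully open they stand 13 mm farther back than shut.
Start: joints at [1.232, 0.494, 1.345, -0, 1.302, -0.096], TCP at [0.151, 0.607, 0.231] pointing down, gripper open.
Joint ranges: [-2.91, 2.91], [-0.82, 2.16], [0.22, 2.67], [-1.22, 4.37], [0.12, 2.79], [-3.08, 3.08]. Speed limits (rad/s): [1.89, 1.89, 2.57, 3.01, 3.01, 3.01].

### API

Orientations are given as a unit quaternion [x, y, z, w].
In Python, from rig import * gives the robot as it stands. The module is installed in compiled form; this text tells all that it offers.
- The arm moves only by the tool drive_tool, never from a script. Its argument "plan" is a list that holds one entry, the list of rows, each a list of 4 numbers: the shift along the tool's x, y, z in cm, then the turn about the tool's z in rad. A call has 1 to 12 rows; each row shifts and turns the commanded pose from where the row before left it, along the tool's axes as they then stand; what a row does not reach is not made up. A row lasts 1/12 s, in which the tool goes at most 41.7 mm and 7.16 degrees, less where a joint would pass 70% of its speed; a pose out of reach is approached as far as the arm can. A call is refused whole if a number of a shift passes 4.17 or a number of a turn 0.125, either way. A call with a gripper value outside its range is refused whole. "fingers" is the finger opening in cm, from 0 to 8.54, set as the call begins (left out, the last holds). The fingers move at their own pace and stop on an object; "force" is the grip in N (left out, the last holds). Time passes only in rows, so rows that do not move let the fingers close. It gives the time, the measured TCP pose, the force and the opening at its end, in the units of the state.
- read_state(): the state, without advancing time (a new reading comes with each control period).
- snapshot(name): name is "scene" or "top"; returns (picture, depth): 384x512x3 uint8, blue, green, red; 384x512 float32, m along the optical axis (not along the pixel's ray), 0 where there is no reading.
- calibration(name): a dict with "K" (3x3 intrinsics, pixels), "k1" (the pictures are not rectified: a ray, as slopes to the right and down, at radius r is drawn at 1 + k1 r^2 times it, then the intrinsics apply), "rvec" (rotation vector, rad) and "tvec" (3), from world to camera coordinates, as OpenCV has them. Camera axes: x right, y down, z forward; pixel columns grow to the right and rows downward; lengths in m; the calibration is good to about 2 mm. A picture is of the moment at which its call begins. calibration takes no time and is no camera call.
- job_done(): hands the job in, once; it reports no verdict.
The state is a dict: "time_s": time; "qpos": joint angles; "qvel": joint speeds; "joint_efforts": joint torques, N m; "eef_pos": TCP position; "orientation": TCP orientation; "contact_force": force on the tool from outside, world axes, zero at the start; "torque": the same for the moment, N m; "finger_gap": finger opening in m.
Only numpy, scipy, OpenCV 4.12 (cv2) and the standard library are available. Lean on these libraries where they do the work, as an engineer would, in place of code of your own. Each camera call takes 0.05 s, during which the arm holds its last target. There are 200 camera calls.

### The job

I am about to screw the missing lid stay back onto this consumables chest. First stand the bottle that has tipped over in the row back upright between its neighbours and let go of it, so it cannot leak or get in my way; then grip the open lid by its free edge, swing it forward off its back stop to the point where it balances, and hold it there, falling neither way, for me to fit the stay: finish still gripping the lid. Do not let the lid drop forward, keep the other bottles standing and leave everything else where it is.

Things in the scene. Friction and masses are not known exactly. Their poses are not given: they have to be found in the camera images.
- chest: fixed chest of grey panels with aluminium edges, open on top, 340 long (x) x 226 wide (y) x 104 mm high, walls 8 mm, floor 6 mm thick; origin under its centre, x along its length (and along the hinge), z up; strap hinges on its +y side, catches on its -y side. Its position and yaw vary.
- lane: fixed grey insert on the chest floor: an open lane for one row of bottles, 203 x 48 mm outside, 195 x 40 mm inside, floor 4 mm thick, side fences 30 mm and end walls 38 mm high from its underside; origin under its centre, x along the lane (parallel to the chest's x). It lies either in the hinge half or in the catch half of the chest, its centre line 27 mm from the middle; the gauge tray lies in the other half.
- tipped: the tipped bottle: white plastic, body 36 mm in diameter and 64 mm tall, ribbed screw cap 24 mm in diameter above it, 85 mm tall in all, about 70 g; origin at the centre of its base, z along its axis to the cap. At the start it leans about 50 degrees along the lane (towards the lane's +x), its cap against bottle_b and the heel of its base against bottle_a, in a gap of 85 mm.
- bottle_a: upright bottle of the same kind at the -x end of the lane; origin at the centre of its base
- bottle_b: upright bottle of the same kind next to bottle_c, on the +x side of the gap; origin at the centre of its base
- bottle_c: upright bottle of the same kind at the +x end of the lane; origin at the centre of its base
- lid_hinge (a joint): opening angle of the lid: 0 shut, grows as it opens, 2.2 rad fully thrown back against its hinge stop, where it rests at the start. Upright is 1.57, but a tool board on its inside shifts its weight: it balances at 1.67 rad (6 degrees past upright). Below that it falls forward and shut, above that back to the stop; the hinge is almost free of friction.
- lid: the hinged lid: flat panel 340 x 226 x 12 mm, 0.75 kg with its tool board (260 x 135 x 8 mm, centred on its inner face 102 mm from the hinge axis, so the outer 56 mm at the free edge is bare panel 12 mm thick). Origin on the hinge axis at the middle of the lid's length; x along the axis (the chest's x), -y from the axis to the free edge, z out of its outer face (the panel lies between z = -12 mm and 0).
- lid_axis (a point): point on the hinge axis at the middle of its length, 116 mm above the bench; axes as the lid's. The lid opens by turning about the -x direction.
- lid_edge (a point): middle of the lid's free edge, midway in its thickness, 226 mm from the hinge axis; axes as the lid's
- gauge_a: round gauge, 52 mm in diameter, 28 mm tall, lying face up in the black tray (200 x 54 x 15 mm) in the chest; origin under its centre; leave it
- gauge_b: a second such gauge in the other half of that tray; leave it
- cluster_loose: instrument cluster lying face up on the bench on the hinge side, 300 x 130 mm, 60 mm tall, 0.75 kg; leave it
- stay: the lid stay: slotted steel strip 172 x 22 x 5 mm lying on the bench on the catch side; leave it
- driver: screwdriver lying on the bench on the catch side; leave it
There are look-alikes about, which are no part of the job. Several things look just like the driver: the one meant starts farthest from the robot's base.

How it is judged:
On the way, in this order (a step that is already met when the one before it is completed fails the run):
1. the tipped bottle stands upright on the lane's floor between its neighbours, released (angle between tipped's own z axis and vertical below 0.1 rad and z of tipped in the frame of lane between 0 and 0.008 m and y of tipped in the frame of lane between -0.008 and 0.008 m and x of tipped in the frame of lane between -0.065 and 0.03 m and linear speed of tipped below 0.03 m/s and contact force between the fingers and tipped below 0.05 N), for 0.3 s.
2. the lid is gripped by the fingers and still, at its balance point (value of joint lid_hinge between 1.58 and 1.76 rad and velocity of joint lid_hinge between -0.08 and 0.08 rad/s and contact force between the fingers and lid above 1 N and y of the grasp point in the frame of lid below -0.176 m), for 0.5 s.
At the end, for the whole second after the job is handed in: The lid is within 0.09 rad of its balance point (1.58 to 1.76 rad), slower than 0.08 rad/s, gripped (over 1 N, within 50 mm of its free edge), touched by no loose thing; the once-tipped bottle stands within 0.10 rad of upright on the lane floor, free and still; the others within 0.15 rad (all of step 1 and all of step 2 and contact force between lid and bottle_a below 0.05 N and contact force between lid and bottle_b below 0.05 N and contact force between lid and bottle_c below 0.05 N and contact force between lid and tipped below 0.05 N and contact force between lid and gauge_a below 0.05 N and contact force between lid and gauge_b below 0.05 N and contact force between lid and cluster_loose below 0.05 N and contact force between lid and stay below 0.05 N and contact force between lid and driver below 0.05 N and angle between each of bottle_a, bottle_b, bottle_c's own z axis and vertical below 0.15 rad); the arm keeps its last pose, push and grip.
It fails at once if the lid drops forward, well past its balance point (value of joint lid_hinge below 1.4 rad).
It fails at once if another bottle is knocked over or pulled from the row (angle between any of bottle_a, bottle_b, bottle_c's own z axis and vertical above 0.6 rad or distance of any of bottle_a, bottle_b, bottle_c from where it was at the start of the episode above 0.05 m).
It fails at once if another thing in the chest or on the bench is displaced by more than 3 cm (distance of any of gauge_a, gauge_b, cluster_loose, stay, driver from where it was at the start of the episode above 0.03 m).
It also fails if it takes over 59 s, if anything falls off the work surface, if the arm or the gripper's body presses on something with over 40 N, if the wrist force passes 120 N, or if a joint passes its speed limit or range.

## Working session

There is one attempt and no reset: what is moved stays moved. The work goes in short steps, Python scripts to look and compute and a tool call to move; the robot and the scene stay as the last step left them, time stands still between calls to the robot, and variables do not carry over. Pictures are saved under pics/ and viewed, about 8 in all and at most 12, crops included, and the job is handed in when it is done.

Besides the shell and the picture viewer there is one more tool, called after ">>>" as name(argument=value, ...), one argument or row to a line, values as JSON. drive_tool: Moves the arm, as the interface text tells. Its arguments: {"type":"object","properties":{"plan":{"type":"array","items":{"type":"array","items":{"type":"array","items":{"type":"number"}}}},"fingers":{"type":"number"},"force":{"type":"number"}},"required":["plan"]}

```bash
mkdir -p pics; cat > h.py <<'E'
from rig import *
import numpy as np, cv2
from scipy.spatial.transform import Rotation as R
def cam(n):
    c=calibration(n); return np.array(c["K"]),c["k1"],R.from_rotvec(np.ravel(c["rvec"])).as_matrix(),np.ravel(c["tvec"])
def cloud(n,depth):
    K,k1,Rm,t=cam(n); h,w=depth.shape
    u,v=np.meshgrid(np.arange(w),np.arange(h))
    p=cv2.undistortPoints(np.stack([u,v],-1).reshape(-1,1,2).astype(np.float64),K,np.array([k1,0,0,0.])).reshape(h,w,2)
    P=np.dstack([p*depth[...,None],depth]); return (P-t)@Rm
def proj(n,X):
    K,k1,Rm,t=cam(n); return cv2.projectPoints(np.float64(X).reshape(-1,3),Rm,t,K,np.array([k1,0,0,0.]))[0].reshape(-1,2)
def snap(n,tag):
    p,d=snapshot(n); cv2.imwrite(f'pics/{tag}.png',p); np.save(f'pics/{tag}.npy',d); return p,d
E
python3 - <<'E'
from h import *
print(read_state())
a=[]
for n in("scene","top"):
    p,d=snap(n,n+"0"); K,k1,Rm,t=cam(n); print(n,K[0,0],k1,-Rm.T@t,Rm[2]); a.append(cv2.resize(p,(800,600)))
for n,i in zip(("scene","top"),a): cv2.imwrite(f'pics/{n}0b.png',i)
E
```

```text
{'time_s': 0.0, 'qpos': array([ 1.23151807e+00,  4.94198032e-01,  1.34613864e+00, -2.21121499e-05,
        1.30251756e+00, -9.55054669e-02]), 'qvel': array([-5.84369360e-04, -1.09968775e-03,  1.84221905e-03, -2.04678534e-04,
       -2.45916503e-05,  8.27669529e-04]), 'joint_efforts': array([-6.57746659e-04, -8.82176971e+01, -3.83866274e+01, -2.98617824e-04,
        1.04815559e-02, -6.76727495e-06]), 'eef_pos': array([0.15073666, 0.60616825, 0.23068848]), 'orientation': array([ 1.21581885e-01,  9.92581204e-01, -6.18240218e-04, -1.25642765e-04]), 'contact_force': array([-0.09449906, -0.13894881,  0.28005574]), 'torque': array([-0.02429062,  0.01359596, -0.03123137]), 'finger_gap': 0.08539557809042504}
scene 372.09098045322105 -0.0029814766655023046 [1.01832957 0.11794896 1.00898033] [-0.52170061 -0.12514692 -0.84389971]
top 499.5247084209315 -0.12784706312571942 [ 0.28574874 -0.02730082  2.02021532] [ 0.08830111  0.00337831 -0.9960881 ]
```

View pics/scene0b.png

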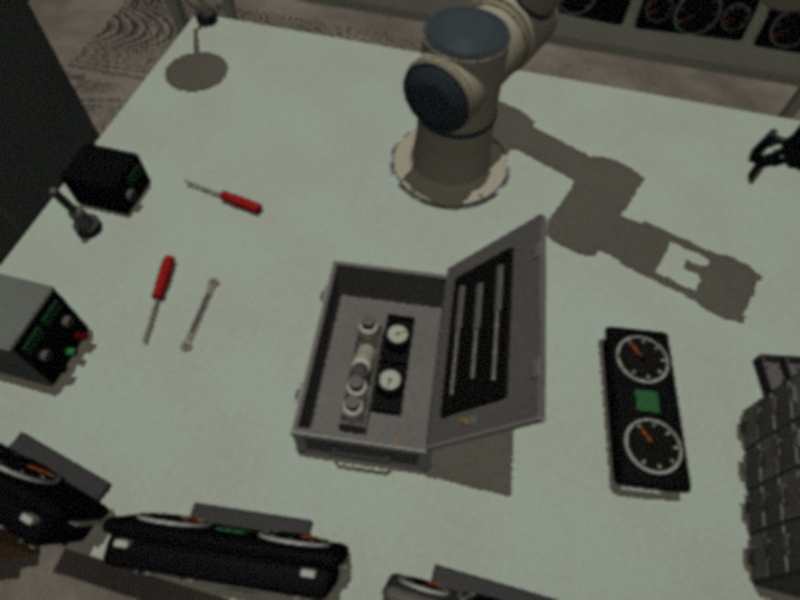

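View pics/top0b.png

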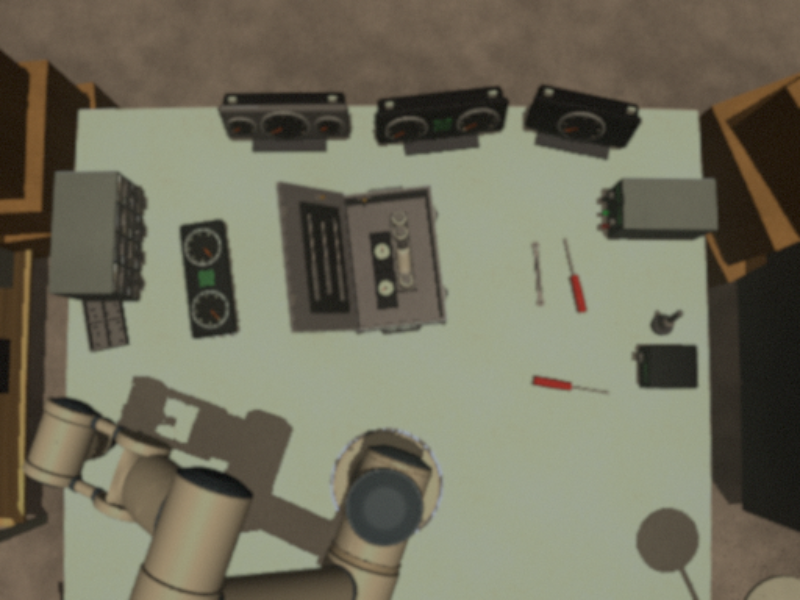

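The scene view shows the chest at about (420,360) with its lid thrown back towards +y. The bottle row is at (352–370, 325–407), with the tipped bottle third from the near end. In the top view, up is +x and left is +y. Next I'll measure the poses.

```bash
python3 - <<'E'
from h import *
d=np.load('pics/top0.npy'); P=cloud("top",d); X=P.reshape(-1,3)
d2=np.load('pics/scene0.npy'); X2=cloud("scene",d2).reshape(-1,3)
for n,Q in(("top",X),("scene",X2)):
    Q=Q[np.isfinite(Q).all(1)]
    box=(Q[:,0]>.3)&(Q[:,0]<.85)&(Q[:,1]>-.25)&(Q[:,1]<.2)
    Q=Q[box]
    r=Q[(abs(Q[:,2]-.103)<.006)]
    rect=cv2.minAreaRect(np.float32(r[:,:2])); print(n,'rim',len(r),rect, r.min(0),r.max(0))
    c=np.mean(rect[0]); cx,cy=rect[0]
    ins=Q[(abs(Q[:,0]-cx)<.15)&(abs(Q[:,1]-cy)<.1)]
    h,e=np.histogram(ins[:,2],bins=np.arange(0,.12,.005)); print(h)
    t=ins[(ins[:,2]>.05)&(ins[:,2]<.104)]
    for y in np.unique(np.round(t[:,0],2)):
        m=t[np.round(t[:,0],2)==y]; print(y,len(m),m[:,1].min().round(3),m[:,1].max().round(3),m[:,2].max().round(3))
    l=Q[(Q[:,2]>.15)&(Q[:,2]<.32)]; 
    if len(l): print('lid',len(l),l.min(0),l.max(0))
p=cv2.imread('pics/scene0.png'); q=p[160:300,180:360]; cv2.imwrite('pics/c1.png',cv2.resize(q,None,fx=4.4,fy=4.2,interpolation=cv2.INTER_CUBIC))
E
```

```text
top rim 465 ((0.5715509653091431, -0.020919278264045715), (0.3434741199016571, 0.23334400355815887), 5.863042831420898) [ 0.3895783  -0.14611334  0.09702468] [0.75150142 0.10712349 0.10896134]
[577 904 577 237  74  68 106 143 117  41  23  26  30  35  55  66  39  37
  40  50  44  35   8]
0.43 1 0.075 0.075 0.079
0.44 2 0.075 0.075 0.079
0.45 2 0.076 0.077 0.061
0.47 1 0.078 0.078 0.095
0.49 1 -0.038 -0.038 0.057
0.5 10 -0.054 -0.034 0.085
0.51 25 -0.061 -0.034 0.103
0.52 19 -0.065 -0.034 0.1
0.53 14 -0.061 -0.034 0.1
0.54 3 -0.054 -0.034 0.076
0.55 8 -0.054 -0.042 0.06
0.56 14 -0.058 -0.026 0.065
0.57 25 -0.121 -0.026 0.076
0.58 27 -0.12 -0.026 0.09
0.59 26 -0.119 -0.022 0.103
0.6 28 -0.119 -0.022 0.103
0.61 20 -0.12 -0.026 0.101
0.62 14 -0.119 -0.03 0.102
0.63 33 -0.116 -0.018 0.103
0.64 25 -0.116 -0.018 0.101
0.65 19 -0.12 -0.018 0.104
0.66 23 -0.12 -0.018 0.104
0.67 26 -0.12 -0.014 0.104
0.68 31 -0.12 -0.014 0.104
0.69 13 -0.121 -0.018 0.104
0.7 9 -0.12 -0.046 0.102
0.71 7 -0.112 0.06 0.102
0.72 12 -0.112 0.076 0.102
lid 2731 [0.37498005 0.07882996 0.15016748] [0.72521667 0.1999520
[... 417 characters left out ...]
9 0.079 0.066
0.5 1 0.082 0.082 0.056
0.51 16 -0.064 -0.035 0.095
0.52 41 -0.066 -0.031 0.097
0.53 76 -0.064 -0.031 0.096
0.54 29 -0.058 -0.038 0.078
0.56 17 -0.054 -0.03 0.057
0.57 19 -0.056 -0.027 0.067
0.58 28 -0.056 -0.023 0.073
0.59 34 -0.056 -0.023 0.078
0.6 42 -0.118 -0.022 0.089
0.61 45 -0.117 -0.026 0.099
0.62 38 -0.118 -0.028 0.103
0.63 32 -0.117 -0.02 0.104
0.64 65 -0.117 -0.017 0.104
0.65 95 -0.117 -0.017 0.103
0.66 34 -0.114 -0.019 0.104
0.67 52 -0.117 -0.014 0.104
0.68 83 -0.117 -0.012 0.104
0.69 102 -0.117 -0.016 0.104
0.7 27 -0.115 -0.033 0.104
0.71 22 -0.115 -0.105 0.104
0.72 29 -0.114 0.061 0.104
lid 5702 [0.37442791 0.08743052 0.15018508] [0.72865736 0.19999159 0.30594382]
```

View pics/c1.png

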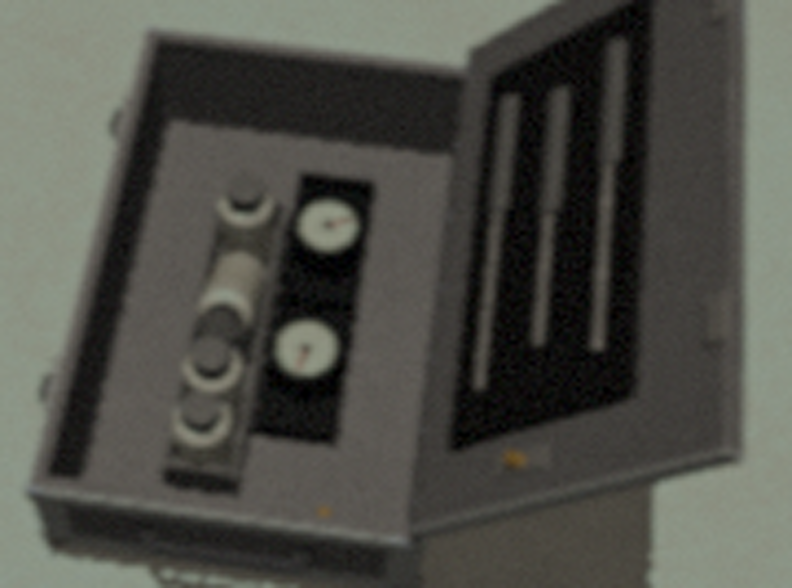

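```bash
python3 - <<'E'
from h import *
psi=np.radians(6.2); c0=np.array([.572,-.019])
Rz=np.array([[np.cos(psi),-np.sin(psi)],[np.sin(psi),np.cos(psi)]])
for n in("top","scene"):
    Q=cloud(n,np.load(f'pics/{n}0.npy')).reshape(-1,3); L=np.c_[(Q[:,:2]-c0)@Rz,Q[:,2]]
    b=L[(abs(L[:,0])<.12)&(L[:,1]>-.07)&(L[:,1]<.02)&(L[:,2]>.045)&(L[:,2]<.12)]
    for lo in np.arange(-.09,.11,.01):
        m=b[(b[:,0]>=lo)&(b[:,0]<lo+.01)]
        if len(m): print(n,lo.round(3),len(m),np.percentile(m[:,1],[5,50,95]).round(4),np.percentile(m[:,2],[50,95]).round(4))
    l=L[(abs(L[:,0])<.16)&(L[:,2]>.13)&(L[:,2]<.31)&(L[:,1]>.08)&(L[:,1]<.28)]
    A=np.c_[l[:,1:2],np.ones(len(l)),l[:,0]]; s=np.linalg.lstsq(A,l[:,2],rcond=None)[0]; print('lid plane',s,len(l),'y at .116',(.116-s[1])/s[0],'zmax',np.percentile(l[:,2],99.5),np.percentile(l[:,1],99.5))
p=cv2.imread('pics/top0.png'); r=lambda x,y,z:proj("top",np.r_[c0+Rz@[x,y],z])[0].round(1)
print(r(.0,-.027,.095),r(-.08,-.027,.095),r(.08,-.027,.095))
q=p[115:220,215:290]; cv2.imwrite('pics/c2.png',cv2.resize(q,None,fx=5.6,fy=5.6,interpolation=cv2.INTER_CUBIC))
E
```

```text
top -0.08 12 [-0.0346 -0.0229 -0.0088] [0.0571 0.0845]
top -0.07 24 [-0.0357 -0.0236 -0.0089] [0.0826 0.0986]
top -0.06 21 [-0.037  -0.0206 -0.009 ] [0.0926 0.0987]
top -0.05 15 [-0.0349 -0.0218 -0.0101] [0.0888 0.0982]
top -0.04 3 [-0.0298 -0.0227 -0.0125] [0.0733 0.0757]
top -0.03 13 [-0.0325 -0.0246 -0.0055] [0.0506 0.0591]
top -0.02 19 [-0.0343 -0.021  -0.0089] [0.0531 0.0614]
top -0.01 26 [-0.0388 -0.0244 -0.0067] [0.0594 0.0725]
top -0.0 24 [-0.0387 -0.0235 -0.0076] [0.0671 0.0744]
top 0.01 24 [-0.0396 -0.0205 -0.0086] [0.0721 0.0819]
top 0.02 25 [-0.0364 -0.0217  0.0067] [0.0763 0.0861]
top 0.03 16 [-0.0344 -0.0206 -0.0108] [0.0835 0.0909]
top 0.04 12 [-0.0315 -0.0219 -0.0139] [0.0764 0.0816]
top 0.05 30 [-0.0373 -0.0228 -0.0072] [0.0771 0.0947]
top 0.06 24 [-0.0374 -0.0222 -0.007 ] [0.0929 0.1042]
top 0.07 16 [-0.0359 -0.0211 -0.0073] [0.0869 0.1045]
top 0.08 16 [-0.0326 -0.0205 -0.0126] [0.0771 0.0917]
top 0.09 27 [-0.0361 -0.021  -0.0058] [0.0839 0.1031]
top 0.1 23 [-0.0383 -0.0225 -0.0071] [0.0917 0.1032]
lid plane [ 1.25398668  0.00409854 -0.01564163] 3618 y at .116 0.089
[... 540 characters left out ...]
   -0.0067] [0.0725 0.0772]
scene 0.02 40 [-0.0394 -0.0196 -0.0066] [0.0712 0.0807]
scene 0.03 33 [-0.0337 -0.0228 -0.0122] [0.0814 0.0858]
scene 0.04 24 [-0.0327 -0.0222 -0.0136] [0.0752 0.0793]
scene 0.05 13 [-0.028  -0.0186 -0.0098] [0.0936 0.0954]
scene 0.06 48 [-0.0388 -0.0214 -0.0073] [0.0928 0.096 ]
scene 0.07 78 [-0.0357 -0.0205 -0.0076] [0.078  0.0959]
scene 0.08 19 [-0.0317 -0.0176 -0.0127] [0.0732 0.0788]
scene 0.09 26 [-0.032  -0.0207 -0.0072] [0.0938 0.0958]
scene 0.1 54 [-0.0369 -0.0176 -0.0054] [0.0922 0.0968]
lid plane [ 1.25753001  0.00364059 -0.01755599] 7645 y at .116 0.08934929053373844 zmax 0.30555977840200355 0.24921401561100598
[259.1 163.5] [261.3 183.9] [256.8 143.4]
```

View pics/c2.png

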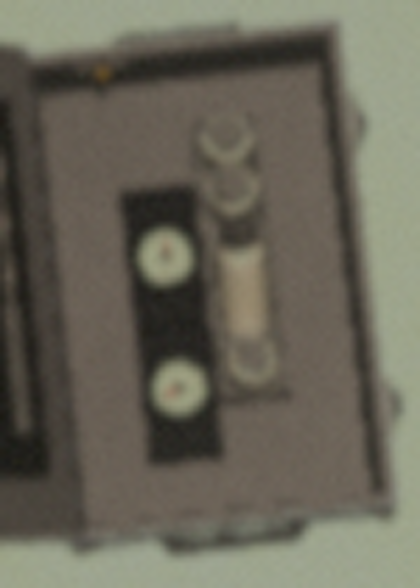

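The crop confirms the order. c is at (225,140), b at (230,190), the tipped body at (243,290) and a at (252,360). All of them lie on one line with a yaw of about 6.2°. Now I'll raise the arm and go above the bottle.

>>> drive_tool(
  plan=[
    [[0, 0, -3.8, -0.117], [0, 0, -3.8, -0.117], [0, 0, -3.8, -0.118], [0, 0, -3.8, 0], [0, 0, -3.8, 0], [-1.8, -3.4, 0, 0], [-1.8, -3.4, 0, 0], [-1.8, -3.4, 0, 0], [-1.8, -3.4, 0, 0], [-1.8, -3.4, 0, 0], [-1.8, -3.4, 0, 0], [-1.8, -3.4, 0, 0]],
  ],
  fingers=8.54,
  force=20,
)

```text
time_s: 1.1
eef_pos: [0.3023, 0.3818, 0.4211]
orientation: [-0.054, 0.999, -0.0, -0.0]
contact_force: [1.1, 0.5, -0.4]
finger_gap: 0.0857
```

>>> drive_tool(
  plan=[
    [[-1.8, -3.4, 0, 0], [-1.8, -3.4, 0, 0], [-1.8, -3.4, 0, 0], [-1.8, -3.4, 0, 0], [-1.8, -3.4, 0, 0], [-1.8, -3.4, 0, 0], [-1.8, -3.4, 0, 0], [-1.8, -3.4, 0, 0], [-1.8, -3.4, 0, 0], [-1.8, -3.4, 0, 0], [0, 0, 0, 0], [0, 0, 0, 0]],
  ],
)

```text
time_s: 2.1
eef_pos: [0.5181, 0.0634, 0.4205]
orientation: [-0.053, 0.999, 0.0, -0.001]
contact_force: [-0.5, 0.7, -0.9]
finger_gap: 0.0852
```

```bash
cat >> h.py <<'E'
PSI=np.radians(6.2); C0=np.array([.572,-.019])
def W(x,y,z): # my chest frame -> world
    c,s=np.cos(PSI),np.sin(PSI); return np.array([C0[0]+c*x-s*y,C0[1]+s*x+c*y,z])
def go(target):
    s=read_state(); Rm=R.from_quat(s['orientation']); d=Rm.inv().apply(target-s['eef_pos'])*100
    yaw=np.degrees(np.arctan2(*Rm.apply([0,1,0])[[1,0]])); print('tcp',s['eef_pos'].round(4),'jaw yaw',yaw.round(2),'cm to go',d.round(2),'t',round(s['time_s'],2),'F',s['contact_force'].round(1),'gap',round(s['finger_gap'],4))
E
python3 -c "
from h import *
go(W(.013,-.0222,.15))"
```

```text
tcp [0.5181 0.0634 0.4205] jaw yaw 96.03 cm to go [ -5.84 -10.98  27.04] t 2.1 F [-0.5  0.7 -0.9] gap 0.0852
```

>>> drive_tool(
  plan=[
    [[-1.95, -3.66, 0, 0], [-1.95, -3.66, 0, 0], [-1.94, -3.66, 0, 0], [0, 0, 3.9, 0], [0, 0, 3.9, 0], [0, 0, 3.9, 0], [0, 0, 3.9, 0], [0, 0, 3.9, 0], [0, 0, 3.9, 0], [0, 0, 3.6, 0], [0, 0, 0, 0], [0, 0, 0, 0]],
  ],
)

```text
time_s: 3.1
eef_pos: [0.5864, -0.0369, 0.1509]
orientation: [-0.055, 0.999, 0.0, -0.002]
contact_force: [-0.1, 1.2, 0.7]
finger_gap: 0.0853
```

```bash
python3 -c "
from h import *
go(W(.013,-.0222,.040))
p,d=snap('scene','scene1'); cv2.imwrite('pics/c3.png',cv2.resize(p[150:300,180:360],None,fx=4.4,fy=4,interpolation=cv2.INTER_CUBIC))
s=read_state(); print(((proj('scene',s['eef_pos'])-[180,150])*[4.4,4]).round(), ((proj('scene',[W(.013,-.0222,.059),W(.013,-.0222,.04)])-[180,150])*[4.4,4]).round())"
```

```text
tcp [ 0.5864 -0.0369  0.1509] jaw yaw 96.25 cm to go [-0.09 -0.3  11.09] t 3.1 F [-0.1  1.2  0.7] gap 0.0853
[[228. 264.]] [[229. 325.]
 [230. 337.]]
```

View pics/c3.png

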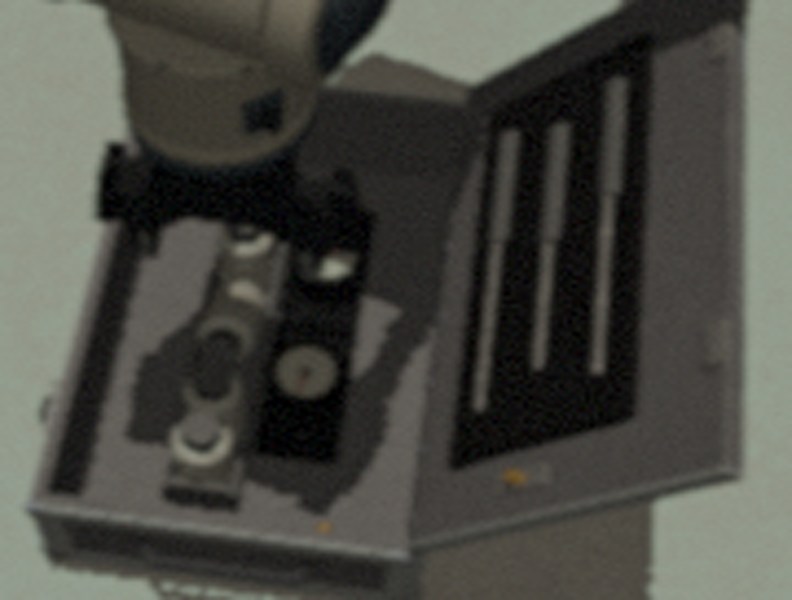

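The gripper straddles the tipped bottle at about (235,310), with one finger on each side of the lane. I'll descend and close it.

>>> drive_tool(
  plan=[
    [[0, -0.2, 2.5, 0], [0, -0.1, 2.5, 0], [0, 0, 2.0, 0], [0, 0, 1.5, 0], [0, 0, 1.2, 0], [0, 0, 0.8, 0], [0, 0, 0.4, 0], [0, 0, 0, 0], [0, 0, 0, 0]],
  ],
)

```text
time_s: 3.9
eef_pos: [0.5886, -0.0409, 0.0436]
orientation: [-0.054, 0.999, -0.0, 0.001]
contact_force: [-0.9, -0.3, -0.0]
finger_gap: 0.0852
```

>>> drive_tool(
  plan=[
    [[0, 0, 0, 0], [0, 0, 0, 0], [0, 0, 0, 0], [0, 0, 0, 0], [0, 0, 0, 0], [0, 0, 0, 0], [0, 0, 0, 0], [0, 0, 0, 0]],
  ],
  fingers=2.5,
  force=20,
)

```text
time_s: 4.57
eef_pos: [0.5878, -0.0409, 0.0424]
orientation: [-0.054, 0.999, -0.0, 0.0]
contact_force: [-0.3, 0.5, 1.5]
finger_gap: 0.0353
```

```bash
python3 -c "
from h import *
go(W(.013,-.0222,.042))"
```

```text
tcp [ 0.5878 -0.0409  0.0424] jaw yaw 96.2 cm to go [0.04 0.13 0.04] t 4.57 F [-0.3  0.5  1.5] gap 0.0353
```

>>> drive_tool(
  plan=[
    [[0.24, 0, -0.25, 0], [0.24, 0, -0.23, 0], [0.31, 0, -0.17, 0], [0.32, 0, -0.15, 0], [0.38, 0, -0.08, 0], [0.39, 0, -0.05, 0], [0, 0, 0, 0]],
  ],
)

```text
time_s: 5.15
eef_pos: [0.5708, -0.0432, 0.0527]
orientation: [-0.054, 0.999, -0.0, 0.002]
contact_force: [6.3, 0.1, -0.7]
finger_gap: 0.0352
```

```bash
python3 -c "
from h import *
go(W(.013,-.0222,.042))
p,d=snap('scene','scene2'); cv2.imwrite('pics/c4.png',cv2.resize(p[190:290,180:300],None,fx=6,fy=6,interpolation=cv2.INTER_CUBIC))
"
```

```text
tcp [ 0.5708 -0.0432  0.0527] jaw yaw 96.19 cm to go [-1.68  0.18  1.08] t 5.15 F [ 6.3  0.1 -0.7] gap 0.0352
```

View pics/c4.png

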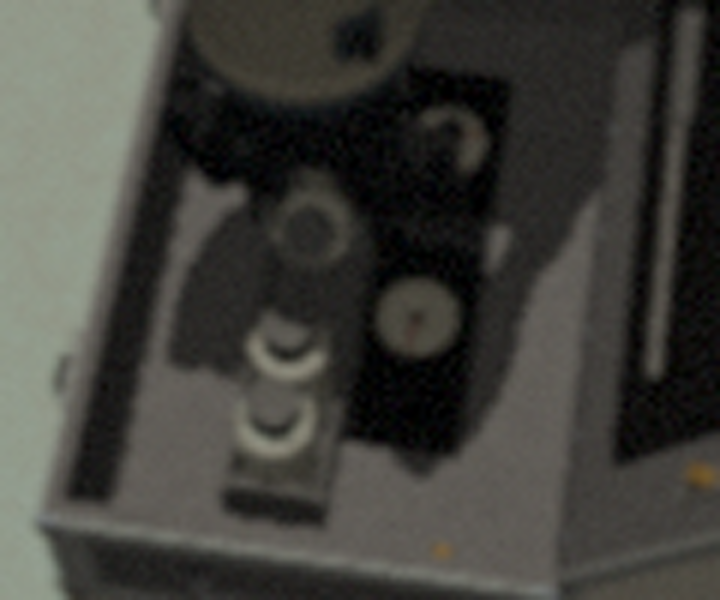

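The tipped bottle now shows its cap centred in its shoulder ring at (310,228). It therefore leans along the camera ray, about 30°, so the pivot is working. I'll continue.

>>> drive_tool(
  plan=[
    [[0.44, 0, 0.01, 0], [0.44, 0, 0.03, 0], [0.48, 0, 0.1, 0], [0.48, 0, 0.13, 0], [0.1, 0, 0.1, 0], [0, 0, 0, 0], [0, 0, 0, 0]],
  ],
)

```text
time_s: 5.78
eef_pos: [0.5498, -0.045, 0.0479]
orientation: [-0.054, 0.999, 0.0, 0.0]
contact_force: [3.5, 0.3, -2.0]
finger_gap: 0.0348
```

```bash
python3 -c "
from h import *
go(W(.013,-.0222,.042))
p,d=snap('scene','scene3'); cv2.imwrite('pics/c5.png',cv2.resize(p[190:290,180:300],None,fx=6,fy=6,interpolation=cv2.INTER_CUBIC))
"
```

```text
tcp [ 0.5498 -0.045   0.0479] jaw yaw 96.19 cm to go [-3.78  0.13  0.59] t 5.78 F [ 3.5  0.3 -2. ] gap 0.0348
```

View pics/c5.png

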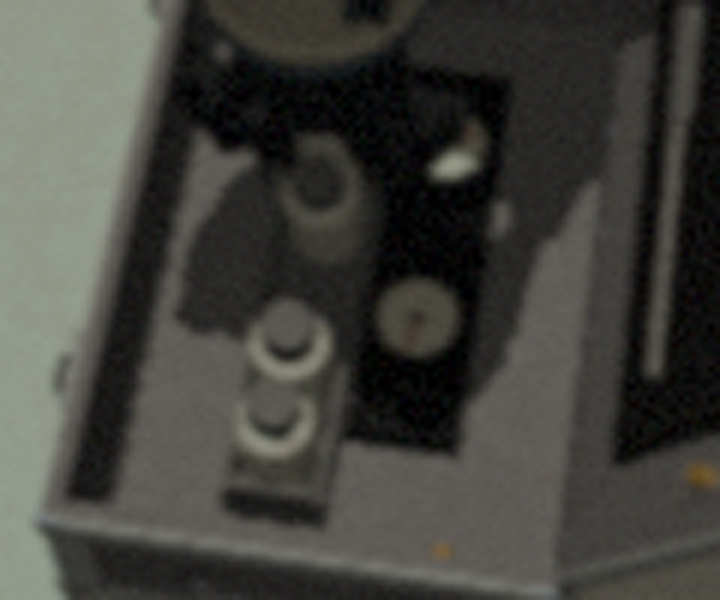

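```bash
cat >> h.py <<'E'
def prof(n,d,x0,x1):
    Q=cloud(n,d).reshape(-1,3); L=np.c_[(Q[:,:2]-C0)@np.array([[np.cos(PSI),-np.sin(PSI)],[np.sin(PSI),np.cos(PSI)]]),Q[:,2]]
    for lo in np.arange(.01,.105,.005):
        m=L[(L[:,0]>x0)&(L[:,0]<x1)&(abs(L[:,1]+.0222)<.006)&(L[:,2]>=lo)&(L[:,2]<lo+.005)]
        if len(m): print(n,lo.round(3),len(m),np.percentile(m[:,0],[5,50,95]).round(4))
E
python3 -c "
from h import *
d=np.load('pics/scene3.npy')
prof('scene',d,-.06,.03);print();prof('scene',d,.08,.15)"
```

```text
scene 0.01 12 [-0.0031  0.0095  0.0216]
scene 0.015 3 [-0.0027 -0.0026 -0.0022]
scene 0.02 1 [-0.002 -0.002 -0.002]
scene 0.025 1 [-0.0002 -0.0002 -0.0002]
scene 0.03 3 [0.0002 0.0009 0.0016]
scene 0.035 1 [0.0011 0.0011 0.0011]
scene 0.04 2 [0.0021 0.0024 0.0027]
scene 0.045 2 [0.0025 0.0028 0.0032]
scene 0.05 1 [0.0041 0.0041 0.0041]
scene 0.055 6 [-0.0397 -0.0383  0.0044]
scene 0.06 7 [-0.0402 -0.0386  0.0063]
scene 0.065 2 [-0.0365 -0.0161  0.0044]
scene 0.07 9 [-0.0394  0.0067  0.0082]
scene 0.075 5 [0.0028 0.0046 0.0063]
scene 0.08 4 [0.0029 0.0035 0.006 ]
scene 0.085 1 [0.004 0.004 0.004]
scene 0.09 5 [-0.0057  0.005   0.0071]
scene 0.095 25 [-0.0105 -0.0042  0.0046]
scene 0.1 7 [-0.0139 -0.0123 -0.0036]

scene 0.01 2 [0.1253 0.1254 0.1255]
scene 0.015 3 [0.1242 0.126  0.1261]
scene 0.02 2 [0.1251 0.1255 0.1259]
scene 0.025 4 [0.1242 0.1249 0.1256]
scene 0.03 2 [0.1252 0.1253 0.1255]
scene 0.035 4 [0.1249 0.125  0.1257]
scene 0.04 9 [0.1201 0.1224 0.1246]
scene 0.045 4 [0.1206 0.121  0.1251]
scene 0.05 4 [0.1199 0.1204 0.1214]
scene 0.055 4 [0.1195 0.1202 0.1204]
scene 0.06 3 [0.1192 0.12   0.1204]
scene 0.065 2 [0.1192 0.1201 0.121 ]
scene 0.07 8 [0.0815 0.1011 0.1208]
scene 0.075 17 [0.0806 0.115  0.1194]
scene 0.08 2 [0.1139 0.1143 0.1147]
scene 0.085 5 [0.113  0.1144 0.1157]
scene 0.09 26 [0.0931 0.1031 0.1141]
scene 0.095 16 [0.097  0.1068 0.1127]
```

The lean is about 11° and well inside the tip-back range (about 25°), but the pads hold the bottle off-centre. I'll relieve the push slightly and open gently so it settles onto its base.

>>> drive_tool(
  plan=[
    [[-0.1, 0, 0, 0], [-0.1, 0, 0, 0], [0, 0, 0, 0]],
  ],
)

```text
time_s: 6.08
eef_pos: [0.5517, -0.0447, 0.0478]
orientation: [-0.054, 0.999, 0.0, -0.0]
contact_force: [0.1, 0.2, -0.5]
finger_gap: 0.0346
```

>>> drive_tool(
  plan=[
    [[0, 0, 0, 0], [0, 0, 0, 0], [0, 0, 0, 0], [0, 0, 0, 0], [0, 0, 0, 0], [0, 0, 0, 0]],
  ],
  fingers=4.4,
)

```text
time_s: 6.58
eef_pos: [0.5517, -0.0448, 0.0479]
orientation: [-0.054, 0.999, -0.0, 0.0]
contact_force: [0.2, 0.7, -0.1]
finger_gap: 0.0437
```

```bash
python3 -c "
from h import *
go(W(-.022,-.0222,.042))
p,d=snap('scene','scene4')
prof('scene',d,-.03,.03)"
```

```text
tcp [ 0.5517 -0.0448  0.0479] jaw yaw 96.2 cm to go [-0.09  0.13  0.59] t 6.58 F [ 0.2  0.7 -0.1] gap 0.0437
scene 0.01 11 [-0.0017  0.0056  0.0215]
scene 0.015 3 [-0.0023 -0.0022 -0.0021]
scene 0.02 5 [-0.0032 -0.0029 -0.0006]
scene 0.025 1 [-0.0026 -0.0026 -0.0026]
scene 0.03 3 [-0.002  -0.0008 -0.0008]
scene 0.035 3 [-0.0026 -0.0015 -0.0003]
scene 0.04 5 [-0.0032 -0.0019 -0.0011]
scene 0.045 2 [-0.0037 -0.0028 -0.0018]
scene 0.05 2 [-0.002  -0.0018 -0.0016]
scene 0.055 3 [-0.0029 -0.0016 -0.0012]
scene 0.06 4 [-0.0037 -0.0013 -0.0001]
scene 0.065 5 [-0.004  -0.0019 -0.0005]
scene 0.07 9 [-0.007  -0.0028 -0.0013]
scene 0.075 9 [-0.009  -0.0056 -0.0025]
scene 0.08 3 [-0.0086 -0.0083 -0.0083]
scene 0.085 4 [-0.0098 -0.0079 -0.0073]
scene 0.09 19 [-0.0272 -0.0171 -0.0084]
scene 0.095 10 [-0.0238 -0.0213 -0.0119]
```

The front face is now vertical (x about -0.002 from z 15 to 70 mm), so the bottle stands upright. I'll open the fingers, rise, and go above the lid edge.

>>> drive_tool(
  plan=[
    [[0, 0, 0, 0], [0, 0, 0, 0], [0, 0, 0, 0], [0, 0, -1, 0], [0, 0, -2, 0], [0, 0, -3, 0], [0, 0, -4, 0], [0, 0, -4, 0], [0, 0, -4, 0], [0, 0, -4, 0], [0, 0, -4, 0], [0, 0, -4, 0]],
  ],
  fingers=7.0,
)

```text
time_s: 7.63
eef_pos: [0.5509, -0.0446, 0.351]
orientation: [-0.054, 0.999, -0.0, 0.0]
contact_force: [1.8, -0.4, -0.1]
finger_gap: 0.0697
```

>>> drive_tool(
  plan=[
    [[0, 0, -3.5, 0], [-0.3, 3.75, 0, 0], [-0.3, 3.75, 0, 0], [-0.3, 3.75, 0, 0], [-0.3, 3.75, 0, 0], [-0.3, 3.75, 0, 0], [-0.3, 3.75, 0, 0], [-0.3, 3.75, 0, 0], [0, 0, 0, 0], [0, 0, 0, 0], [0, 0, 0, 0]],
  ],
)

```text
time_s: 8.55
eef_pos: [0.5439, 0.2182, 0.3833]
orientation: [-0.054, 0.999, -0.0, 0.0]
contact_force: [-0.0, 0.9, -0.5]
finger_gap: 0.0699
```

```bash
python3 -c "
from h import *
go(W(0,.240,.270))
p,d=snap('scene','scene5'); cv2.imwrite('pics/c6.png',cv2.resize(p[100:300,180:440],None,fx=3,fy=3,interpolation=cv2.INTER_CUBIC))
prof('scene',d,-.03,.03)
"
```

```text
tcp [0.5439 0.2182 0.3833] jaw yaw 96.24 cm to go [-0.23  0.12 11.33] t 8.55 F [-0.   0.9 -0.5] gap 0.0699
scene 0.01 14 [-0.0037  0.0112  0.0222]
scene 0.015 3 [-0.0035 -0.0025 -0.0014]
scene 0.02 2 [-0.0037 -0.0033 -0.0029]
scene 0.025 2 [-0.0036 -0.0026 -0.0016]
scene 0.03 3 [-0.0018 -0.0017 -0.0002]
scene 0.035 4 [-0.0034 -0.0022 -0.0021]
scene 0.04 3 [-0.0025 -0.0023 -0.002 ]
scene 0.045 3 [-0.0031 -0.0018 -0.001 ]
scene 0.05 2 [-0.001  -0.0007 -0.0004]
scene 0.055 4 [-0.0023 -0.0015 -0.001 ]
scene 0.06 5 [-0.0032 -0.0019 -0.0015]
scene 0.065 3 [-0.0037 -0.0036 -0.0029]
scene 0.07 6 [-0.008  -0.0028 -0.0014]
scene 0.075 9 [-0.0079 -0.005  -0.0027]
scene 0.08 4 [-0.0103 -0.0089 -0.0085]
scene 0.085 3 [-0.0087 -0.0076 -0.0065]
scene 0.09 21 [-0.0284 -0.0167 -0.008 ]
scene 0.095 12 [-0.026  -0.0193 -0.0116]
```

View pics/c6.png

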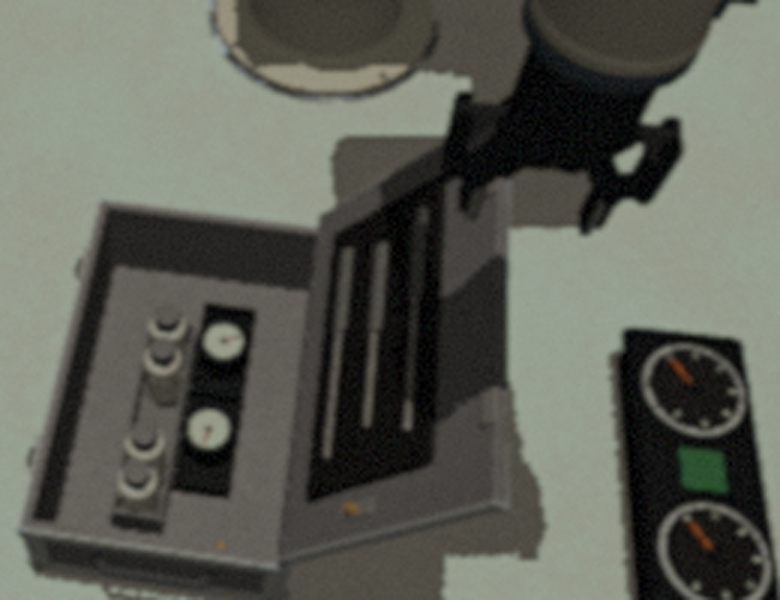

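All four bottles stand; the righted one is at (163,360) beside a at (168,325). The fingers at (465,200) and (590,220) straddle the lid edge line. I'll lower over the edge.

>>> drive_tool(
  plan=[
    [[0, 0.1, 2.5, 0], [0, 0, 2.5, 0], [0, 0, 2, 0], [0, 0, 1.5, 0], [0, 0, 1.2, 0], [0, 0, 1.0, 0], [0, 0, 0.6, 0], [0, 0, 0, 0], [0, 0, 0, 0]],
  ],
)

```text
time_s: 9.35
eef_pos: [0.5444, 0.219, 0.2703]
orientation: [-0.054, 0.999, 0.0, 0.0]
contact_force: [0.8, 0.3, 0.4]
finger_gap: 0.07
```

```bash
python3 -c "
from h import *
go(W(0,.240,.270))
p,d=snap('scene','scene6'); cv2.imwrite('pics/c7.png',cv2.resize(p[100:230,280:420],None,fx=4.5,fy=4.5,interpolation=cv2.INTER_CUBIC))
"
```

```text
tcp [0.5444 0.219  0.2703] jaw yaw 96.17 cm to go [-0.17  0.04  0.03] t 9.35 F [0.8 0.3 0.4] gap 0.07
```

View pics/c7.png

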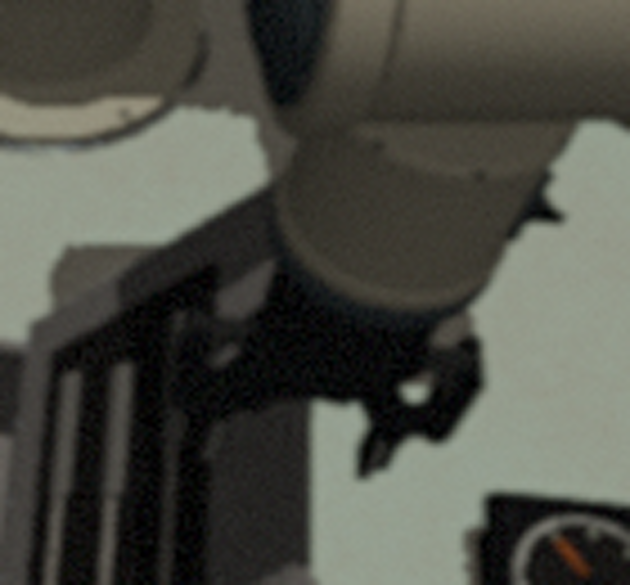

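The outer finger at (365,450) is clear behind the lid edge (310,450), and the other finger is on the board side. I'll narrow the opening and carry the lid along its arc.

>>> drive_tool(
  plan=[
    [[0, -0.1, 0, 0], [0, -0.1, 0, 0], [0, -0.1, 0, 0], [0, 0, 0, 0], [0, -0.5, -0.3, 0], [0, -0.8, -0.5, 0], [0, -0.8, -0.5, 0], [0, -0.8, -0.4, 0], [0, -0.8, -0.35, 0], [0, -0.8, -0.3, 0], [0, -0.8, -0.3, 0], [0, -0.7, -0.25, 0]],
  ],
  fingers=4.5,
)

```text
time_s: 10.4
eef_pos: [0.5511, 0.1557, 0.2993]
orientation: [-0.054, 0.999, -0.0, 0.0]
contact_force: [0.0, 1.4, 1.1]
finger_gap: 0.0453
```

>>> drive_tool(
  plan=[
    [[0, -0.7, -0.22, 0], [0, -0.7, -0.2, 0], [0, -0.6, -0.15, 0], [0, -0.5, -0.1, 0], [0, -0.4, -0.1, 0], [0, -0.2, 0, 0], [0, 0, 0, 0], [0, 0, 0, 0], [0, 0, 0, 0], [0, 0, 0, 0]],
  ],
)

```text
time_s: 11.23
eef_pos: [0.5542, 0.1262, 0.3064]
orientation: [-0.054, 0.999, -0.0, -0.0]
contact_force: [-0.2, 0.7, -0.6]
finger_gap: 0.045
```

```bash
cat >> h.py <<'E'
def lid(n,d):
    Q=cloud(n,d).reshape(-1,3); L=np.c_[(Q[:,:2]-C0)@np.array([[np.cos(PSI),-np.sin(PSI)],[np.sin(PSI),np.cos(PSI)]]),Q[:,2]]
    l=L[(L[:,0]>.06)&(L[:,0]<.165)&(L[:,2]>.16)&(L[:,2]<.36)&(L[:,1]>.05)&(L[:,1]<.28)]
    l=l[(l[:,0]>.135)|(l[:,2]>.3)]
    for _ in range(4):
        s=np.polyfit(l[:,2],l[:,1],1); r=l[:,1]-np.polyval(s,l[:,2]); l=l[abs(r)<max(.004,1.5*r.std())]
    print(n,'lid angle',(np.pi/2+np.arctan(s[0])).round(3),len(l),'inner y@.116',np.polyval(s,.116).round(4),'rms',r.std().round(4),'top',np.percentile(l[:,2],99).round(4),'y',np.polyval(s,.33).round(4))
E
python3 -c "
from h import *
go(W(0,.150,.307))
lid('scene',np.load('pics/scene5.npy'))
for n in('scene','top'):
    p,d=snap(n,n+'7'); lid(n,d)
cv2.imwrite('pics/c8.png',cv2.resize(cv2.imread('pics/scene7.png')[100:300,200:400],None,fx=3,fy=3,interpolation=cv2.INTER_CUBIC))
"
```

```text
tcp [0.5542 0.1262 0.3064] jaw yaw 96.22 cm to go [-0.2   0.37 -0.06] t 11.23 F [-0.2  0.7 -0.6] gap 0.045
scene lid angle 2.203 857 inner y@.116 0.1024 rms 0.0015 top 0.306 y 0.2591
scene lid angle 1.817 614 inner y@.116 0.1039 rms 0.0012 top 0.3387 y 0.1577
top lid angle 1.823 97 inner y@.116 0.1043 rms 0.0015 top 0.3435 y 0.1595
```

View pics/c8.png

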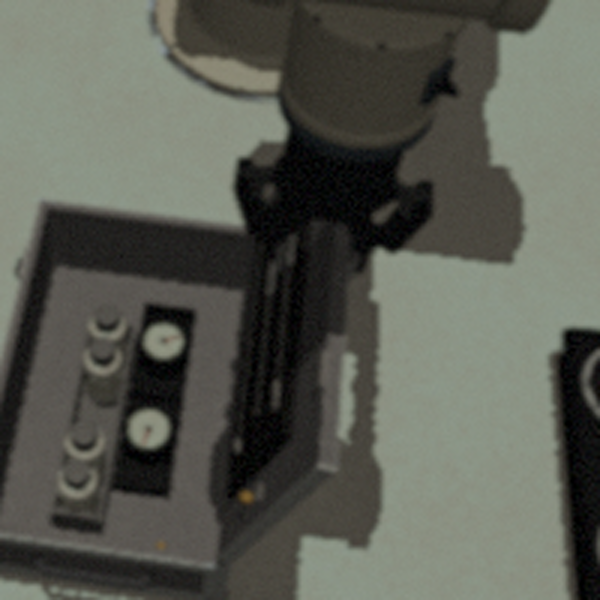

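The lid is straddled at (320,230) and rests on the outer finger at 1.82 rad; both cameras agree. Next I'll narrow the opening, move on to the balance point and close.

>>> drive_tool(
  plan=[
    [[0, -0.2, 0, 0], [0, -0.2, 0, 0], [0, -0.2, -0.1, 0], [0, -0.2, 0, 0], [0, -0.2, -0.1, 0], [0, -0.2, 0, 0], [0, -0.2, 0, 0], [0, 0, 0, 0], [0, 0, 0, 0], [0, 0, 0, 0]],
  ],
  fingers=2.6,
)

```text
time_s: 12.17
eef_pos: [0.5558, 0.1121, 0.3085]
orientation: [-0.054, 0.999, 0.0, -0.0]
contact_force: [0.0, 0.7, 0.3]
finger_gap: 0.026
```

```bash
python3 -c "
from h import *
go(W(0,.132,.3095))
for n in('scene','top'):
    p,d=snap(n,n+'8'); lid(n,d)
"
```

```text
tcp [0.5558 0.1121 0.3085] jaw yaw 96.2 cm to go [-0.19 -0.01 -0.1 ] t 12.17 F [0.  0.7 0.3] gap 0.026
scene lid angle 1.717 434 inner y@.116 0.1032 rms 0.0016 top 0.3424 y 0.1347
top lid angle 1.723 70 inner y@.116 0.1036 rms 0.0015 top 0.3507 y 0.1364
```

Both cameras read 1.72 rad. Closing on the panel now.

>>> drive_tool(
  plan=[
    [[0, 0, 0, 0], [0, 0, 0, 0], [0, 0, 0, 0], [0, 0, 0, 0], [0, 0, 0, 0], [0, 0, 0, 0], [0, 0, 0, 0], [0, 0, 0, 0], [0, 0, 0, 0], [0, 0, 0, 0], [0, 0, 0, 0], [0, 0, 0, 0]],
  ],
  fingers=0.5,
  force=30,
)

```text
time_s: 13.27
eef_pos: [0.5559, 0.112, 0.3087]
orientation: [-0.054, 0.999, -0.0, 0.0]
contact_force: [-1.0, -4.3, 4.9]
finger_gap: 0.0139
```

```bash
python3 -c "
from h import *
go(W(0,.132,.3095))
for n in('scene','top'):
    p,d=snap(n,n+'9'); lid(n,d)
prof('scene',np.load('pics/scene9.npy'),-.03,.03)
cv2.imwrite('pics/c9.png',cv2.resize(cv2.imread('pics/scene9.png')[100:300,180:430],None,fx=3,fy=3,interpolation=cv2.INTER_CUBIC))
"
```

```text
tcp [0.5559 0.112  0.3087] jaw yaw 96.2 cm to go [-0.19 -0.   -0.08] t 13.27 F [-1.  -4.3  4.9] gap 0.0139
scene lid angle 1.699 393 inner y@.116 0.1024 rms 0.0018 top 0.3432 y 0.1299
top lid angle 1.699 66 inner y@.116 0.1037 rms 0.0017 top 0.3469 y 0.1312
scene 0.01 7 [-0.0024  0.0141  0.0204]
scene 0.015 3 [-0.0033 -0.0023 -0.0022]
scene 0.02 2 [-0.0026 -0.0019 -0.0013]
scene 0.025 4 [-0.0033 -0.0019 -0.0017]
scene 0.03 3 [-0.0033 -0.0017 -0.0014]
scene 0.035 3 [-0.0023 -0.0018 -0.0013]
scene 0.04 3 [-0.0031 -0.0026 -0.0016]
scene 0.045 2 [-0.0017 -0.0017 -0.0016]
scene 0.05 3 [-0.0018 -0.0012 -0.001 ]
scene 0.055 4 [-0.0022 -0.0018 -0.0011]
scene 0.06 3 [-0.0025 -0.0022 -0.0022]
scene 0.065 3 [-0.0021 -0.0019 -0.0015]
scene 0.07 5 [-0.0048 -0.0037 -0.0015]
scene 0.075 12 [-0.0084 -0.0054 -0.0016]
scene 0.08 3 [-0.0093 -0.0084 -0.0081]
scene 0.085 3 [-0.0081 -0.0077 -0.0077]
scene 0.09 27 [-0.0268 -0.018  -0.0077]
scene 0.095 5 [-0.0268 -0.015  -0.0106]
```

View pics/c9.png

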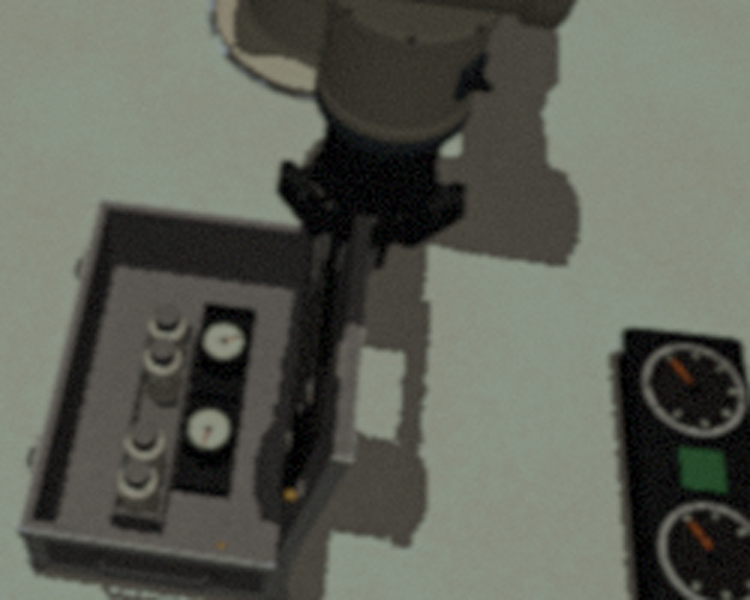

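The lid is gripped at 1.70 rad and the bottles are standing. One small nudge will centre it on the balance point, and then I'll hold.

>>> drive_tool(
  plan=[
    [[0, -0.1, 0, 0], [0, -0.1, 0, 0], [0, -0.1, 0, 0], [0, -0.1, 0, 0], [0, 0, 0, 0], [0, 0, 0, 0], [0, 0, 0, 0], [0, 0, 0, 0], [0, 0, 0, 0], [0, 0, 0, 0], [0, 0, 0, 0], [0, 0, 0, 0]],
  ],
)

```text
time_s: 14.37
eef_pos: [0.5563, 0.1082, 0.3089]
orientation: [-0.054, 0.999, 0.0, 0.0]
contact_force: [-1.9, -3.4, 7.9]
finger_gap: 0.0133
```

```bash
python3 -c "
from h import *
for n in('scene','top','scene'):
    p,d=snap(n,n+'10'); lid(n,d)
go(W(0,.132,.3095))
"
```

```text
scene lid angle 1.683 370 inner y@.116 0.102 rms 0.0019 top 0.3437 y 0.1261
top lid angle 1.685 65 inner y@.116 0.1031 rms 0.0017 top 0.3498 y 0.1276
scene lid angle 1.682 363 inner y@.116 0.1022 rms 0.0019 top 0.3436 y 0.1261
tcp [0.5563 0.1083 0.3089] jaw yaw 96.21 cm to go [-0.19  0.38 -0.06] t 14.52 F [-2.3 -3.5  7.6] gap 0.0134
```

>>> drive_tool(
  plan=[
    [[0, 0, 0, 0], [0, 0, 0, 0], [0, 0, 0, 0], [0, 0, 0, 0], [0, 0, 0, 0], [0, 0, 0, 0]],
  ],
)

```text
time_s: 15.02
eef_pos: [0.5563, 0.1082, 0.309]
orientation: [-0.054, 0.999, 0.0, 0.0]
contact_force: [-2.1, -3.1, 8.6]
finger_gap: 0.0133
```

```bash
python3 -c "
from h import *
p,d=snap('scene','scene11'); lid('scene',d); job_done()"
```

```text
scene lid angle 1.683 364 inner y@.116 0.1019 rms 0.0019 top 0.3432 y 0.1261
the job is handed in; nothing more can be done
```

The tipped bottle is standing upright again and released. The lid is gripped near its free edge and held close to its balance point. I handed the job in at about 15 s; no verdict was reported.

- **Bottle:** I gripped its body and swung it up against bottle_a. At about 11° of lean I let go, and it settled onto its base. Its front face then measured vertical, and the last picture shows all four bottles standing.
- **Lid:** I carried it forward between half-open fingers, then gripped it with 30 N about 13 mm below the edge. The last reading was 1.683 rad, against a balance point of 1.67, and it was steady over repeated readings. The two cameras agreed to within 0.002 rad.
- **Rest of the scene:** In the pictures, nothing else appears to have moved. I did not measure the cluster, stay, driver or gauges individually.
- **Off plan:** The pads ended up holding the bottle slightly off-centre. That is why I released it early instead of swinging it fully upright in the grip.

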